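Show a carton's sides to the code reader

ROBOT

A 6-joint arm with a two-finger parallel gripper is mounted at the origin on a cart in front of the work surface, level with it; the furniture and walls round the work are solid. World frame = base frame: x ahead of the robot, y to its left, z up, the work surface at z = 0. Lengths are in m, angles in rad, forces in N, time in s.
With the tool pointing down it reaches from about 0.4 to 0.925 m from the base axis. Payload 3.4 kg.
Tool frame: the origin (TCP) lies midway between the tips of the shut fingers; the grasp point (between the pads) lies 19 mm behind it (bot.grip_point_offset is the distance from the TCP to the grasp point, in m); z points along the fingers, y is the line along which they close (so a half turn about z gives the same grasp; the last joint's range is limited). The gripper opens to 85 mm and grips with 20 to 120 N. Pads are 22 mm wide; open, the fingers measure 114 mm over their backs; the gripper's body (76 mm by 85 mm) begins 54 mm behind the grasp point. The pads swing forward as they close: fully open they stand 13 mm farther back than shut.
Start: joints at [1.052, 0.307, 1.506, -0, 1.328, -0.073], TCP at [0.248, 0.519, 0.231] pointing down, gripper open.
Joint ranges: [-3.12, 3.12], [-1.05, 2.28], [0.14, 2.33], [-1.42, 4.57], [0.1, 2.73], [-2.68, 2.68]. Speed limits (rad/s): [2.57, 2.57, 3.14, 3.14, 3.14, 3.14].

INTERFACE

Orientations are given as a unit quaternion [x, y, z, w].
In Python, from workcell import sensors, camera, job, bot gives the robot as it stands.
- The arm moves only by the tool servo_tool, never from a script. Its argument "moves" is a list of rows, each a list of 4 numbers: the shift along the world's x, y, z in cm, then the turn about the world's z in degrees. In form: [[tx, ty, tz, turn], ...]. A call has 1 to 8 rows; each row shifts and turns the commanded pose from where the row before left it; what a row does not reach is not made up. A row lasts 1/8 s, in which the tool goes at most 62.5 mm and 10.7 degrees, less where a joint would pass 70% of its speed; a pose out of reach is approached as far as the arm can. A call is refused whole if a number of a shift passes 6.25 or a number of a turn 10.7, either way. A call with a gripper value outside its range is refused whole. "grip" is the opening, from 0 (shut) to 1 (fully open), set as the call begins (left out, the last holds). The fingers move at their own pace and stop on an object; "grip_force" is the grip in N (left out, the last holds). Time passes only in rows, so rows that do not move let the fingers close. It gives the time, the measured TCP pose, the force, the opening and the grip force at its end, in the units of the state.
- sensors.state(): the state, without advancing time (a new reading comes with each control period).
- camera(name): name is "side" or "top" or "wrist"; returns a dict with "pixels" (420x560x3 uint8, red, green, blue), "z_map" (420x560 float32, m along the optical axis (not along the pixel's ray), 0 where there is no reading), "mtx" (3x3 intrinsics, pixels), "rvec" (rotation vector, rad) and "tvec" (3), from world to camera coordinates, as OpenCV has them. Camera axes: x right, y down, z forward; pixel columns grow to the right and rows downward; lengths in m; the calibration is good to about 2 mm. A picture is of the moment at which its call begins.
- job.close_job(): hands the job in; it is judged then, once.
The state is a dict: "t": time; "joints": joint angles; "dq": joint speeds; "tau": joint torques, N m; "position": TCP position; "ee_rot": TCP orientation; "contact_force": force on the tool from outside, world axes, zero at the start; "ft_torque": the same for the moment, N m; "width": finger opening in m; "gripper_force": force on a finger pad.
Only numpy, scipy, OpenCV 4.12 (cv2) and the standard library are available. Lean on these libraries where they do the work, as an engineer would, in place of code of your own. Each camera call takes 0.05 s, during which the arm holds its last target. There are 200 camera calls.

TASK

Check in the tall white carton at the little code reader: pick it up and hold it upright and clear of the worktop, its middle level with and about 50 mm in front of the reader's dark window, showing squarely first the broad side that faces the robot now, then one of the narrow sides, then the other broad side, each for about a second. Do not bump the reader. Then stand the carton upright on the chopping board clear of the jar, leaving the jar and the board where they are, and let go.

Things in the scene. Friction and masses are not known exactly. Their poses are not given: they have to be found in the camera images.
- carton: tall white carton with a blue band at the top, 50 (x) x 74 (y) x 119 mm (z); the other box here is green, wider and lower. Origin at the centre of its underside, z up. Broad sides (74 wide) look along -x and +x; at the start the -x side faces the robot (yaw within 0.4 rad). Narrow sides look along -y and +y. Loose, 0.09 to 0.18 kg, rigid; grip it across its 50 mm near the top.
- reader: upright grey block with a black foot, 70 mm wide (foot 84), 115 mm high, fixed. Its -x side, turned to the robot and a little to its right (yaw 0.3 to 0.55 rad), has a dark window 50 wide x 40 high, centre 85 mm above the worktop. Origin on the worktop right under the centre of the window's face; x points from the window into the reader (body reaches 68 mm back), y along the window, z up.
- board: wooden chopping board, 200 (x) x 300 (y) x 22 mm, lying loose (0.84 kg) on the worktop to the robot's right. Origin at the centre of its underside; its top is 22 mm up; z up.
- jar: glass jar with a green lid, 68 to 74 mm across, 84 mm high, standing on the half of the board towards the board's -y end. Origin at the centre of its underside, z up. To stay where it is.

How it is judged:
By the outcome, as a careful person would: the job done as asked, in the order asked, and still so for the second after the job is handed in, with the robot touching nothing.
It also fails if it takes over 58 s, if anything falls off the work surface, if the arm or the gripper's body presses on something with over 40 N, if the wrist force passes 120 N, or if a joint passes its speed limit or range.

## Working session

There is one attempt and no reset: what is moved stays moved. The work goes in short steps, Python scripts to look and compute and a tool call to move; the robot and the scene stay as the last step left them, time stands still between calls to the robot, and variables do not carry over. Pictures are saved under pics/ and viewed, at most 10 in all, crops included, and the job is handed in when it is done.

Besides the shell and the picture viewer there is one more tool, called as name([rows], argument=value, ...), one row to a line, values as JSON. servo_tool: Moves the arm, as the interface text tells. Its arguments: {"type":"object","properties":{"moves":{"type":"array"},"grip":{"type":"number"},"grip_force":{"type":"number"}},"required":["moves"]}

```bash
mkdir -p pics; cat > h.py <<'E'
import numpy as np, cv2
from workcell import sensors, camera, job, bot
def cam(n):
    c=camera(n); R=cv2.Rodrigues(np.array(c["rvec"],float))[0]; c["R"]=R; c["t"]=np.array(c["tvec"],float).ravel()
    c["C"]=-R.T@c["t"]; return c
def cloud(c):
    z=c["z_map"].astype(float); v,u=np.mgrid[:z.shape[0],:z.shape[1]]
    K=np.array(c["mtx"]); p=np.stack([(u-K[0,2])/K[0,0]*z,(v-K[1,2])/K[1,1]*z,z],-1)
    w=(p-c["t"])@c["R"]; w[z<=0]=np.nan; return w
def save(c,n): cv2.imwrite("pics/"+n,c["pixels"][:,:,::-1])
E
python3 - <<'E'
from h import *
a=cam("top");b=cam("side")
im=np.hstack([a["pixels"],b["pixels"]]); im=cv2.resize(im,(800,300),interpolation=cv2.INTER_AREA)
cv2.imwrite("pics/a.png",im[:,:,::-1])
save(a,"top0.png");save(b,"side0.png")
print(a["C"],b["C"],sensors.state()["ee_rot"],bot.grip_point_offset)
np.savez("a.npz",top=cloud(a),side=cloud(b),ti=a["pixels"],si=b["pixels"])
E
```

```text
[0.3586883  0.02759907 0.95387154] [-0.02600484 -0.89241362  0.78942056] [ 2.21046596e-01  9.75262812e-01 -8.86127264e-04 -2.55754437e-04] 0.0187
```

View pics/top0.png

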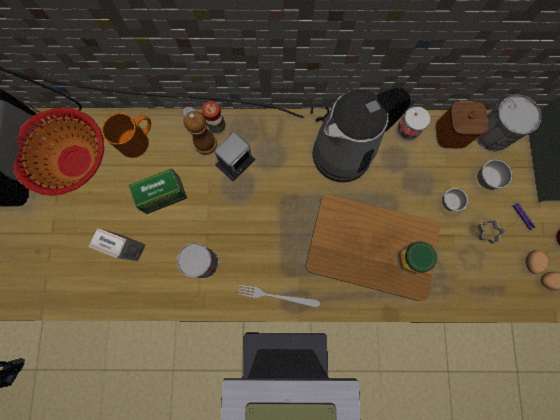

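View pics/side0.png

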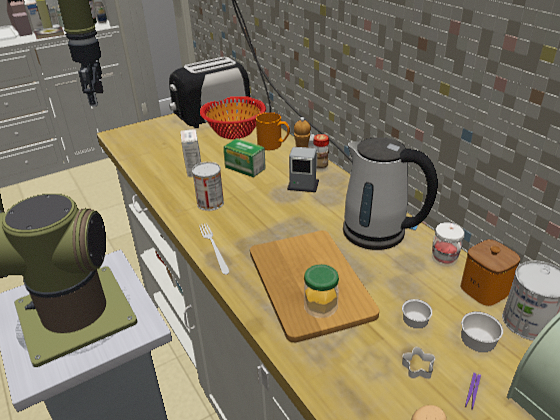

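The top view shows the carton at about (115,245), the reader at (235,155), the board at (370,247) and the jar at (421,257). The side view agrees: carton at (191,150), reader at (303,170).

```bash
python3 - <<'E'
from h import *
d=np.load("a.npz")
def rect(n,P,m):
    q=P[m]; r=cv2.minAreaRect((q[:,:2]*1000).astype(np.float32)); print(n,m.sum(),"z",np.round(np.percentile(q[:,2],[2,50,98]),3),"c",np.round(r[0],1),"sz",np.round(r[1],1),"ang",round(r[2],1)); print(cv2.boxPoints(r).round(0).tolist())
def roi(P,r,zl,zh):
    m=np.zeros(P.shape[:2],bool); m[r[1]:r[3],r[0]:r[2]]=1
    m&=(P[...,2]>zl)&(P[...,2]<zh)
    n,l,s,_=cv2.connectedComponentsWithStats(m.astype(np.uint8)); return l==1+np.argmax(s[1:,4])
T=d["top"];S=d["side"]
rect("carton top",T,roi(T,(80,220,155,270),.113,.125))
rect("reader top",T,roi(T,(205,128,262,185),.108,.122))
rect("reader all",T,roi(T,(205,128,262,185),.03,.122))
rect("reader foot",T,roi(T,(205,128,262,185),.006,.03))
rect("board",T,roi(T,(295,185,450,305),.016,.028))
rect("jar",T,roi(T,(395,235,445,280),.075,.095))
rect("carton topS",S,roi(S,(175,120,210,185),.113,.125))
rect("carton allS",S,roi(S,(175,120,210,185),.01,.125))
rect("reader topS",S,roi(S,(280,140,325,195),.108,.122))
rect("reader bodyS",S,roi(S,(280,140,325,195),.03,.122))
rect("jarS",S,roi(S,(300,255,345,315),.075,.095))
for n,P,r in(("can",T,(165,235,220,285)),("green",T,(120,165,190,215)),("kettle",T,(310,80,415,185))):rect(n,P,roi(P,r,.04,.4))
for u,v in((420,257),(232,150),(115,240),(205,140),(212,108)): print(T[v,u].round(3))
E
```

```text
carton top 684 z [0.115 0.119 0.122] c [455.8 404. ] sz [72.  45.4] ang 69.1
[[422.0, 379.0], [464.0, 362.0], [490.0, 430.0], [447.0, 446.0]]
reader top 652 z [0.109 0.114 0.117] c [677.1 138.8] sz [56.2 70.3] ang 45.2
[[632.0, 144.0], [682.0, 94.0], [722.0, 134.0], [672.0, 184.0]]
reader all 1007 z [0.035 0.112 0.116] c [676.6 138.5] sz [57.6 70.5] ang 46.8
[[631.0, 142.0], [683.0, 93.0], [722.0, 135.0], [671.0, 184.0]]
reader foot 128 z [0.006 0.011 0.029] c [680.8 143. ] sz [65.3 82. ] ang 46.9
[[629.0, 147.0], [688.0, 91.0], [733.0, 139.0], [673.0, 195.0]]
board 8745 z [0.017 0.02  0.023] c [ 461.3 -202.6] sz [300.6 199.8] ang 75.8
[[328.0, -324.0], [521.0, -373.0], [595.0, -81.0], [401.0, -32.0]]
jar 73 z [0.076 0.081 0.095] c [ 416.9 -266.1] sz [65.  23.3] ang 28.2
[[383.0, -271.0], [394.0, -292.0], [451.0, -261.0], [440.0, -241.0]]
carton topS 185 z [0.114 0.118 0.121] c [452.7 399.4] sz [80.3 44.8] ang 69.7
[[418.0, 370.0], [460.0, 354.0], [488.0, 429.0], [446.0, 445.0]]
carton allS 985 z [0.021 0.101 0.12 ] c [430.7 306.6] sz [271.7  53.3] ang 76.3
[[373.0, 181.0], [424.0, 1
[... 290 characters left out ...]
.0], [817.0, 215.0], [751.0, 274.0]]
jarS 243 z [0.075 0.083 0.094] c [ 415.9 -302.4] sz [35.6 70. ] ang 42.4
[[379.0, -289.0], [426.0, -340.0], [453.0, -316.0], [405.0, -265.0]]
can 1055 z [0.05  0.106 0.11 ] c [420.3 214.9] sz [72.4 73.6] ang 1.1
[[383.0, 251.0], [385.0, 177.0], [457.0, 179.0], [456.0, 252.0]]
green 1438 z [0.044 0.074 0.078] c [592.1 325.5] sz [ 66.4 111.3] ang 22.0
[[540.0, 365.0], [582.0, 261.0], [644.0, 286.0], [602.0, 390.0]]
kettle 7260 z [0.043 0.163 0.246] c [ 734.4 -182.8] sz [209.4 277.8] ang 0.1
[[629.0, -44.0], [630.0, -322.0], [839.0, -321.0], [839.0, -44.0]]
[ 0.427 -0.284  0.105]
[0.673 0.137 0.113]
[0.461 0.387 0.118]
[0.716 0.211 0.065]
[0.783 0.19  0.102]
```

```bash
python3 - <<'E'
from h import *
d=np.load("a.npz")
a=cv2.resize(d["ti"][120:195,195:280],None,fx=4.6,fy=4.6,interpolation=cv2.INTER_CUBIC)
b=cv2.resize(d["si"][135:205,265:345],(391,345),interpolation=cv2.INTER_CUBIC)
cv2.imwrite("pics/c.png",np.hstack([a,b])[:,:,::-1])
# front-face plane fit from side view
S=d["side"];T=d["top"]
for n,P,(x0,y0,x1,y1) in(("side",S,(290,155,316,178)),):
    q=P[y0:y1,x0:x1].reshape(-1,3); q=q[(q[:,2]>.05)&(q[:,2]<.105)]
    print(n,len(q))
    for it in range(4):
        c=q.mean(0); n_=np.linalg.svd(q-c)[2][2]; r=(q-c)@n_; print(c.round(4),n_.round(3),r.std().round(4)); q=q[abs(r)<max(2*r.std(),.001)]
E
```

```text
side 443
[0.661  0.1144 0.0779] [-0.56  -0.828 -0.036] 0.0066
[0.6593 0.1143 0.078 ] [-0.64  -0.768 -0.025] 0.0037
[0.6584 0.1146 0.0781] [0.664 0.747 0.023] 0.0029
[0.6579 0.1148 0.0778] [0.669 0.742 0.028] 0.0026
```

View pics/c.png

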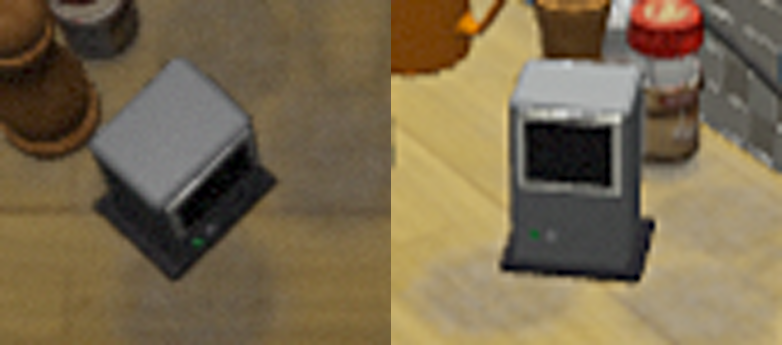

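The crops show the reader's window facing about (-0.68, -0.73), a yaw of roughly 47°. Depth readings from both views agree on this. The carton yaw is about -21°.

servo_tool([
  [2.6, -1.45, -0.4, -10.7],
  [2.6, -1.45, -0.4, -10.7],
  [2.6, -1.45, -0.4, -10.7],
  [2.6, -1.45, -0.4, -10.7],
  [2.6, -1.45, -0.4, -10.7],
  [2.6, -1.45, -0.4, -10.7],
  [2.6, -1.45, -0.4, -10.7],
  [2.5, -1.45, -0.3, -10.6],
], grip=1)

```text
t: 1.1
position: [0.4555, 0.402, 0.1995]
ee_rot: [0.826, 0.564, -0.001, 0.0]
contact_force: [-0.1, 0.3, 0.8]
width: 0.0853
gripper_force: 0.0
```

servo_tool([
  [0, 0, 0, 0],
  [0, 0, 0, 0],
])

```text
t: 1.35
position: [0.4542, 0.4028, 0.1999]
ee_rot: [0.824, 0.567, -0.001, -0.0]
contact_force: [-0.3, -0.1, 0.3]
width: 0.0851
gripper_force: 0.0
```

```bash
cat >> h.py <<'E'
from scipy.spatial.transform import Rotation as Ro
def st():
    s=sensors.state(); y=Ro.from_quat(s["ee_rot"]).as_matrix()[:,1]
    print("t",round(s["t"],2),"tcp",np.round(np.array(s["position"])*1000,1),"yawy",round(np.degrees(np.arctan2(y[1],y[0])),1),"w",s["width"],"f",np.round(s["contact_force"],1),"gf",s["gripper_force"],"q6",round(np.degrees(s["joints"][5]),1)); return s
def rect(n,P,m):
    q=P[m]; r=cv2.minAreaRect((q[:,:2]*1000).astype(np.float32)); print(n,m.sum(),"z",np.round(np.percentile(q[:,2],[2,50,98]),3),"c",np.round(r[0],1),"sz",np.round(r[1],1),"ang",round(r[2],1)); return r
E
python3 - <<'E'
from h import *
st(); c=cam("wrist"); P=cloud(c); save(c,"w1.png"); print(c["C"])
m=(P[...,2]>.112)&(P[...,2]<.125)
n,l,s,_=cv2.connectedComponentsWithStats(m.astype(np.uint8)); print(s[1:][s[1:,4]>100])
for i in range(1,n):
    if s[i,4]>300: rect("c",P,l==i)
E
```

```text
t 1.35 tcp [454.2 402.8 199.9] yawy -20.9 w 0.08509529057891202 f [-0.3 -0.1  0.3] gf 0.0 q6 58.5
[0.47882951 0.46635831 0.34168878]
[[ 254  171   64   95 5787]]
c 5787 z [0.117 0.12  0.122] c [454.9 404.9] sz [70.4 45. ] ang 69.2
```

View pics/w1.png

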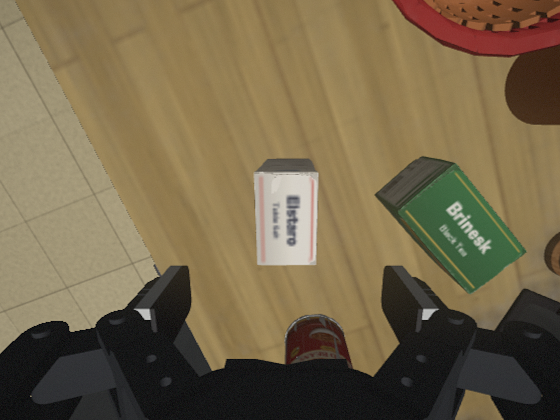

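The wrist view shows the carton top at (286,218), centred between the fingers and square to them. I'll descend and grip.

servo_tool([
  [0, 0.1, -3, 0],
  [0, 0.1, -3, 0],
  [0, 0, -2.5, 0],
  [0, 0, -2, 0],
  [0, 0, -1.3, 0],
  [0, 0, 0, 0],
])

```text
t: 2.15
position: [0.4538, 0.4048, 0.0816]
ee_rot: [0.824, 0.567, -0.001, 0.0]
contact_force: [-0.0, 1.1, -0.1]
width: 0.0849
gripper_force: 0.0
```

servo_tool([
  [0, 0, 0, 0],
  [0, 0, 0, 0],
  [0, 0, 0, 0],
  [0, 0, 0, 0],
  [0, 0, 0, 0],
  [0, 0, 0, 0],
  [0, 0, 0, 0],
  [0, 0, 0, 0],
], grip=0, grip_force=45)

```text
t: 3.15
position: [0.4559, 0.4054, 0.0835]
ee_rot: [0.824, 0.566, 0.001, -0.0]
contact_force: [0.6, -0.2, 5.4]
width: 0.0495
gripper_force: 47.5
```

servo_tool([
  [0, 0, 1, 0],
  [0, 0, 2, 0],
  [0, 0, 3, 0],
  [0, 0, 3, 0],
  [0, 0, 2, 0],
  [0, 0, 1, 0],
  [0, 0, 0, 0],
])

```text
t: 4.03
position: [0.4549, 0.4048, 0.2027]
ee_rot: [0.824, 0.566, 0.0, -0.0]
contact_force: [0.1, 0.3, -1.5]
width: 0.0493
gripper_force: 46.7
```

```bash
python3 - <<'E'
from h import *
st(); c=cam("wrist"); P=cloud(c); save(c,"w2.png")
a=cam("top");b=cam("side")
cv2.imwrite("pics/d.png",cv2.resize(np.hstack([b["pixels"][60:270,120:400],c["pixels"][140:350,140:420]]),(800,300))[:,:,::-1])
E
```

```text
t 4.03 tcp [454.9 404.8 202.7] yawy -21.0 w 0.049286131149191566 f [ 0.1  0.3 -1.5] gf 46.74365937709808 q6 58.7
```

View pics/d.png

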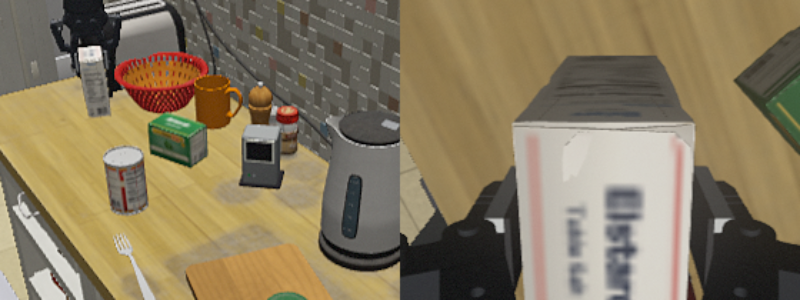

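The carton is held upright and the grip is firm. I'll carry it to a staging point in front of the reader while turning -112°.

servo_tool([
  [0.8, -2.5, 0, -8],
  [1, -3, 0, -10],
  [1, -3.2, 0, -10],
  [1, -3.2, 0, -10],
  [1, -3.2, 0, -10],
  [1, -3.2, 0, -10],
  [1, -3.2, 0, -10],
  [1, -3.2, 0, -10],
])

```text
t: 5.18
position: [0.5326, 0.1566, 0.2012]
ee_rot: [0.997, -0.082, -0.001, 0.0]
contact_force: [0.6, 1.0, -1.2]
width: 0.0492
gripper_force: 46.9
```

servo_tool([
  [1.1, -3.2, 0, -10],
  [1.1, -3.2, 0, -10],
  [1, -3.2, 0, -9],
  [1, -3.2, 0, -5],
  [0, 0, -2, 0],
  [0, 0, -2, 0],
  [0, 0, -2, 0],
  [0, 0, 0, 0],
])

```text
t: 6.18
position: [0.5728, 0.0298, 0.1397]
ee_rot: [0.93, -0.367, -0.003, 0.001]
contact_force: [-0.2, 0.3, -0.9]
width: 0.0493
gripper_force: 46.9
```

```bash
python3 - <<'E'
from h import *
st(); a=cam("top");b=cam("side")
cv2.imwrite("pics/e.png",cv2.resize(np.hstack([a["pixels"][90:240,160:360],b["pixels"][90:240,220:420]]),(800,300))[:,:,::-1])
E
```

```text
t 6.17 tcp [572.8  29.8 139.7] yawy -133.0 w 0.04934755982822513 f [-0.2  0.3 -0.9] gf 46.91684603691101 q6 131.8
```

View pics/e.png

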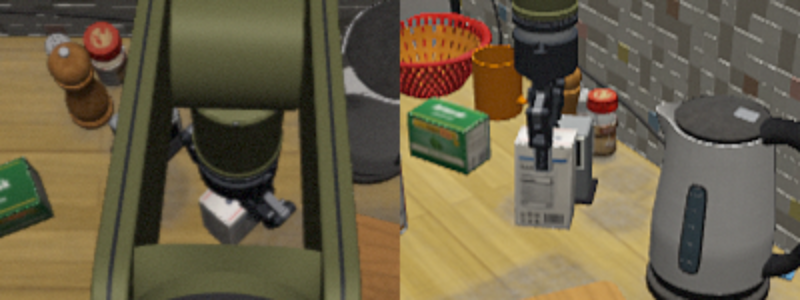

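servo_tool([
  [0, 0, -2, 0],
  [0, 0, -1.1, 0],
  [1, 1, 0, 0],
  [1, 1, 0, 0],
  [1, 1, 0, 0],
  [0.8, 0.9, 0, 0],
  [0, 0, 0, 0],
])

```text
t: 7.15
position: [0.614, 0.0698, 0.1114]
ee_rot: [0.931, -0.366, 0.0, -0.0]
contact_force: [-0.6, 0.1, -1.2]
width: 0.0498
gripper_force: 47.0
```

```bash
python3 - <<'E'
from h import *
st(); c=cam("wrist");b=cam("side")
cv2.imwrite("pics/f.png",cv2.resize(np.hstack([cv2.resize(c["pixels"],(400,300)),cv2.resize(b["pixels"][100:220,230:390],(400,300))]),(800,300))[:,:,::-1])
P=cloud(b); d=np.load("a.npz")
m=np.zeros(P.shape[:2],bool);m[100:220,230:390]=1
m&=(P[...,2]>.04)&(P[...,2]<.14)&(P[...,0]<.665)&(P[...,1]<.14)&(P[...,0]>.55)
q=P[m];print(len(q))
th=np.radians(47);
print("plane yaw of visible narrow side etc:")
W=cloud(c); m=(W[...,2]>.107)&(W[...,2]<.12)&(W[...,0]>.6)
if m.sum()>100: rect("reader top from wrist",W,m)
m=(W[...,2]>.138)&(W[...,2]<.152)&(np.hypot(W[...,0]-.61,W[...,1]-.07)<.06)
if m.sum()>100: rect("carton top from wrist",W,m)
E
```

```text
t 7.15 tcp [614.   69.8 111.4] yawy -133.0 w 0.049778363408969135 f [-0.6  0.1 -1.2] gf 46.98037326335907 q6 135.5
1832
plane yaw of visible narrow side etc:
reader top from wrist 14197 z [0.108 0.114 0.116] c [645.3 102.7] sz [152.9  68.7] ang 47.7
carton top from wrist 18926 z [0.14  0.148 0.151] c [619.2  65.6] sz [76.7 56.7] ang 47.0
```

View pics/f.png

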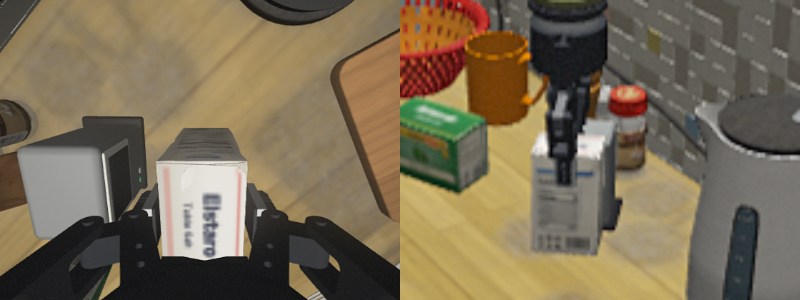

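The wrist view shows the reader roof at left (65,190) with its window face parallel to the carton at (205,200). The gap is clear.

```bash
python3 - <<'E'
from h import *
c=cam("wrist");W=cloud(c)
th=np.radians(47);n=np.array([np.cos(th),np.sin(th)]);t=np.array([-n[1],n[0]])
v,u=np.mgrid[:420,:560]
m=(W[...,2]>.110)&(W[...,2]<.118)&(u<240)
k,l,s,_=cv2.connectedComponentsWithStats(m.astype(np.uint8)); m=l==1+np.argmax(s[1:,4])
rect("roof",W,m); q=W[m][:,:2]*1000
print("n",np.percentile(q@n,[1,99]),"t",np.percentile(q@t,[1,99]))
m=(W[...,2]>.035)&(W[...,2]<.105)&(u<240)&(v>130)
q=W[m]*1000; a=q[:,:2]@n; q=q[(a>525)&(a<545)]; print("face",len(q)); 
if len(q)>50:
    print(np.percentile(q[:,:2]@n,[10,50,90]),np.percentile(q[:,:2]@t,[2,98])); f=np.polyfit(q[:,:2]@t,q[:,:2]@n,1); print("skew deg",np.degrees(np.arctan(f[0])))
m=(W[...,2]>.142)&(W[...,2]<.153)&(u>220)&(u<350)&(v<330)
k,l,s,_=cv2.connectedComponentsWithStats(m.astype(np.uint8)); m=l==1+np.argmax(s[1:,4])
r=rect("carton",W,m);q=W[m][:,:2]*1000
print("n",np.percentile(q@n,[1,99]),"t",np.percentile(q@t,[1,99]))
p=st()["position"][:2]*np.array(1000.);print("tcp n,t",p@n,p@t)
E
```

```text
roof 12756 z [0.111 0.114 0.115] c [677.7 139. ] sz [54.2 68.5] ang 46.6
n [537.86161984 589.41506011] t [-433.8662474  -370.83789043]
face 4737
[534.81621582 535.57217338 538.40392471] [-434.68753781 -372.27264139]
skew deg -2.410534427911521
carton 13010 z [0.144 0.147 0.149] c [624.   60.8] sz [46.2 42.5] ang 46.6
n [447.87307786 491.29229854] t [-435.60872299 -395.27620156]
t 7.3 tcp [612.4  68.7 111.1] yawy -133.0 w 0.04924981692739129 f [-0.6  0.1 -1.5] gf 46.98065936565399 q6 135.5
tcp n,t 467.9138819406448 -401.0441747207823
```

servo_tool([
  [0.4, 0.4, -0.2, 0],
  [0.4, 0.5, -0.1, 0],
  [0, 0, 0, 0],
  [0, 0, 0, 0],
  [0, 0, 0, 0],
  [0, 0, 0, 0],
  [0, 0, 0, 0],
  [0, 0, 0, 0],
])

```text
t: 8.3
position: [0.6209, 0.0777, 0.1083]
ee_rot: [0.93, -0.367, 0.0, -0.0]
contact_force: [-0.1, 0.3, -1.0]
width: 0.0493
gripper_force: 47.0
```

servo_tool([
  [0, 0, 0, 0],
  [0, 0, 0, 0],
  [0, 0, 0, 0],
  [0, 0, 0, 0],
  [0, 0, 0, 0],
  [0, 0, 0, 0],
])

```text
t: 9.05
position: [0.6209, 0.0778, 0.1083]
ee_rot: [0.93, -0.367, 0.0, -0.0]
contact_force: [-0.0, 0.2, -1.3]
width: 0.0491
gripper_force: 47.0
```

```bash
python3 - <<'E'
from h import *
th=np.radians(47);n=np.array([np.cos(th),np.sin(th)]);t=np.array([-n[1],n[0]])
p=st()["position"][:2]*np.array(1000.);print("tcp n,t",p@n,p@t)
E
```

```text
t 9.05 tcp [620.9  77.8 108.3] yawy -133.0 w 0.04909412417809525 f [-0.   0.2 -1.3] gf 46.97974383831024 q6 136.3
tcp n,t 480.3896872426665 -401.05611505986394
```

servo_tool([
  [0, 0, 0, 5],
  [0, 0, 0, 9],
  [0, 0, 0, 10],
  [0, 0, 0, 10],
  [0, 0, 0, 10],
  [0, 0, 0, 10],
  [0, 0, 0, 10],
  [0, 0, 0, 10],
])

```text
t: 10.05
position: [0.621, 0.0778, 0.1083]
ee_rot: [0.963, 0.27, 0.0, -0.0]
contact_force: [-0.6, 0.9, -0.2]
width: 0.0491
gripper_force: 46.8
```

servo_tool([
  [0, 0, 0, 10],
  [0, 0, 0, 6],
  [0, 0, 0, 0],
  [0, 0, 0, 0],
])

```text
t: 10.55
position: [0.621, 0.0778, 0.1083]
ee_rot: [0.918, 0.398, 0.0, -0.0]
contact_force: [1.0, 0.9, -1.5]
width: 0.0492
gripper_force: 46.8
```

```bash
python3 - <<'E'
from h import *
st()
E
```

```text
t 10.55 tcp [621.   77.8 108.3] yawy -43.1 w 0.049192437235203494 f [ 1.   0.9 -1.5] gf 46.846325397491455 q6 46.4
```

Now hold the narrow side for over a second, then turn another +90° and hold.

servo_tool([
  [0, 0, 0, 0],
  [0, 0, 0, 0],
  [0, 0, 0, 0],
  [0, 0, 0, 0],
  [0, 0, 0, 0],
  [0, 0, 0, 0],
  [0, 0, 0, 0],
  [0, 0, 0, 0],
])

```text
t: 11.55
position: [0.6209, 0.0778, 0.1083]
ee_rot: [0.917, 0.398, 0.0, 0.0]
contact_force: [1.2, -0.5, -2.0]
width: 0.0494
gripper_force: 46.8
```

servo_tool([
  [0, 0, 0, 0],
  [0, 0, 0, 5],
  [0, 0, 0, 9],
  [0, 0, 0, 10],
  [0, 0, 0, 10],
  [0, 0, 0, 10],
  [0, 0, 0, 10],
  [0, 0, 0, 10],
])

```text
t: 12.55
position: [0.6209, 0.0778, 0.1083]
ee_rot: [0.564, 0.826, -0.0, -0.0]
contact_force: [0.7, -0.1, -1.2]
width: 0.0493
gripper_force: 46.8
```

servo_tool([
  [0, 0, 0, 10],
  [0, 0, 0, 10],
  [0, 0, 0, 6],
  [0, 0, 0, 0],
  [0, 0, 0, 0],
  [0, 0, 0, 0],
  [0, 0, 0, 0],
  [0, 0, 0, 0],
])

```text
t: 13.55
position: [0.621, 0.0778, 0.1083]
ee_rot: [0.367, 0.93, 0.0, 0.0]
contact_force: [-0.2, 0.9, -0.9]
width: 0.0488
gripper_force: 46.8
```

servo_tool([
  [0, 0, 0, 0],
  [0, 0, 0, 0],
  [0, 0, 0, 0],
  [0, 0, 0, 0],
  [0, 0, 0, 0],
  [0, 0, 0, 0],
])

```text
t: 14.3
position: [0.621, 0.0778, 0.1083]
ee_rot: [0.367, 0.93, -0.0, 0.0]
contact_force: [0.0, -0.8, -1.0]
width: 0.0496
gripper_force: 46.8
```

```bash
python3 - <<'E'
from h import *
st()
E
```

```text
t 14.3 tcp [621.   77.8 108.3] yawy 47.0 w 0.049642865685831414 f [ 0.  -0.8 -1. ] gf 46.844544410705566 q6 -43.7
```

servo_tool([
  [-0.7, -0.7, 0, 0],
  [-1.4, -1.4, 0, 0],
  [-2, -2, 0, 0],
  [-2, -2, 2, 0],
  [-2, -3, 3, 0],
  [-2, -3, 3, 0],
  [-1.5, -3, 1.5, 0],
  [-1.5, -3, 0, 0],
])

```text
t: 15.3
position: [0.4888, -0.1049, 0.2049]
ee_rot: [0.367, 0.93, -0.0, 0.002]
contact_force: [-0.5, 0.4, -1.1]
width: 0.0493
gripper_force: 47.0
```

servo_tool([
  [-0.8, -2, 0, 0],
  [-0.4, -1.2, 0, 0],
  [0, 0, 0, 0],
  [0, 0, 0, 0],
])

```text
t: 15.8
position: [0.4779, -0.1347, 0.2032]
ee_rot: [0.367, 0.93, 0.0, -0.0]
contact_force: [1.1, -1.4, -1.0]
width: 0.0495
gripper_force: 47.0
```

```bash
python3 - <<'E'
from h import *
st(); c=cam("wrist");s=cam("side");S=cloud(s)
cv2.imwrite("pics/g.png",np.hstack([cv2.resize(c["pixels"],(400,300)),cv2.resize(s["pixels"],(400,300))])[:,:,::-1])
hsv=cv2.cvtColor(s["pixels"],cv2.COLOR_RGB2HSV)
m=cv2.inRange(hsv,(50,80,20),(90,255,160))>0; m&=(S[...,2]>.095)&(S[...,2]<.115)&(S[...,1]<-.15)
if m.sum()>20: rect("jar lid",S,m)
E
```

```text
t 15.8 tcp [ 477.9 -134.7  203.2] yawy 47.0 w 0.04949854448056356 f [ 1.1 -1.4 -1. ] gf 47.00350642204285 q6 -67.6
jar lid 631 z [0.098 0.104 0.107] c [ 567.7 -259. ] sz [355.9  66. ] ang 13.3
```

View pics/g.png

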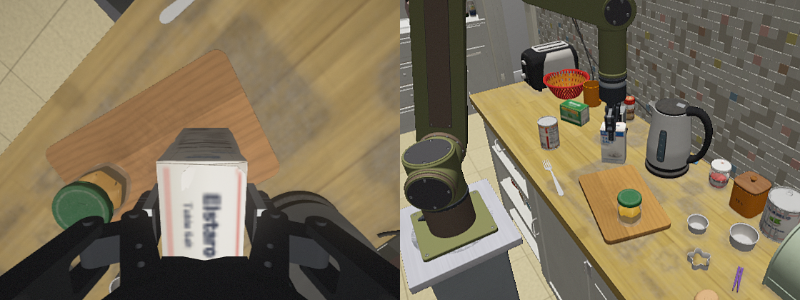

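The carton is above the half of the board away from the jar, which is at (83,207) in the left picture. I'll lower it.

servo_tool([
  [0, 0, -2, 0],
  [0, 0, -3, 0],
  [0, 0, -2.5, 0],
  [0, 0, -1, 0],
  [0, 0, -0.6, 0],
  [0, 0, -0.3, 0],
  [0, 0, 0, 0],
])

```text
t: 16.77
position: [0.4784, -0.1353, 0.1098]
ee_rot: [0.367, 0.93, -0.0, 0.001]
contact_force: [0.3, -0.3, -2.0]
width: 0.0495
gripper_force: 47.0
```

servo_tool([
  [0, 0, -0.2, 0],
  [0, 0, -0.1, 0],
  [0, 0, 0, 0],
])

```text
t: 17.15
position: [0.4779, -0.1352, 0.1064]
ee_rot: [0.367, 0.93, -0.0, 0.0]
contact_force: [-0.1, 0.8, -0.8]
width: 0.0495
gripper_force: 47.0
```

servo_tool([
  [0, 0, -0.1, 0],
  [0, 0, -0.1, 0],
  [0, 0, 0, 0],
])

```text
t: 17.52
position: [0.4782, -0.1354, 0.1055]
ee_rot: [0.367, 0.93, -0.0, 0.001]
contact_force: [-2.3, 1.3, 8.4]
width: 0.0494
gripper_force: 48.1
```

servo_tool([
  [0, 0, 0, 0],
  [0, 0, 0, 0],
  [0, 0, 0, 0],
  [0, 0, 0, 0],
  [0, 0, 0, 0],
  [0, 0, 0, 0],
], grip=1)

```text
t: 18.27
position: [0.4779, -0.1352, 0.1042]
ee_rot: [0.367, 0.93, -0.0, -0.0]
contact_force: [0.5, 0.4, -0.1]
width: 0.0854
gripper_force: 0.0
```

servo_tool([
  [0, 0, 1, 0],
  [0, 0, 2, 0],
  [0, 0, 3, 0],
  [0, 0, 4, 0],
  [0, 0, 4, 0],
  [0, 0, 2, 0],
  [0, 0, 0, 0],
  [0, 0, 0, 0],
])

```text
t: 19.27
position: [0.4773, -0.1349, 0.2637]
ee_rot: [0.367, 0.93, -0.0, -0.001]
contact_force: [-0.1, 0.1, -0.2]
width: 0.0855
gripper_force: 0.0
```

```bash
python3 - <<'E'
from h import *
st(); c=cam("wrist");s=cam("side");W=cloud(c)
m=(W[...,2]>.132)&(W[...,2]<.15)&(np.hypot(W[...,0]-.478,W[...,1]+.135)<.06)
rect("carton top",W,m)
cv2.imwrite("pics/i.png",np.hstack([cv2.resize(c["pixels"],(400,300)),cv2.resize(s["pixels"],(400,300))])[:,:,::-1])
E
```

```text
t 19.27 tcp [ 477.3 -134.9  263.7] yawy 47.0 w 0.08550347435304545 f [-0.1  0.1 -0.2] gf 0.0 q6 -67.6
carton top 4230 z [0.139 0.142 0.144] c [ 478.7 -136.3] sz [45.6 70.4] ang 47.5
```

View pics/i.png

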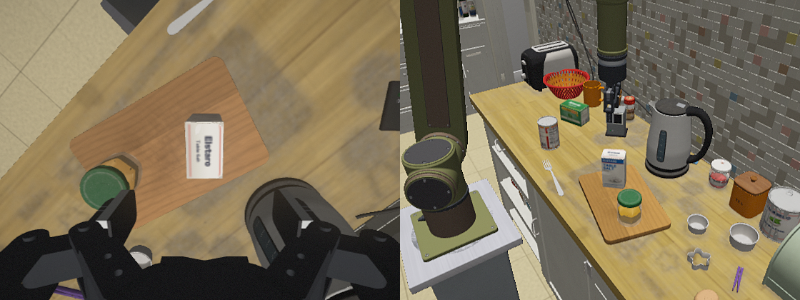

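The carton stands upright on the board, its top at 0.142 m, at (205,150) in the wrist view. It is clear of the jar, and the gripper is free.

```bash
python3 -c "
from h import *
print(job.close_job())"
```

```text
the job is handed in; nothing more can be done
None
```

The carton was shown to the reader on the broad, narrow and other broad sides, with its middle about 55 mm from the window and over a second each. It now stands upright on the board clear of the jar, and the job was handed in at about 19 s.

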